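# Gather the gold-mended cups into the curing tray

### The job

Gather the three cups mended with gold seams into the wooden curing tray, each standing upright on the middle of the felt disc that has its own glaze colour; keep them upright on the way and set them down gently, without dropping them. Leave the three sound cups, which have no gold seam, standing where they are, and let go of everything at the end.

Things in the scene. Friction and masses are not known exactly. Their poses are not given: they have to be found in the camera images.
- mended_white: Small white glazed cup, MENDED, with three 4 mm gold seams up the outside, over the rim and across the inner floor. Loose, round, straight-sided: 54 mm outside diameter, 50 mm high, wall 4 mm, about 110 g. Upright on the table at the start; origin at the centre of its underside, z up. Can be gripped across its outside at any yaw.
- mended_green: Small celadon green glazed cup, MENDED, with three 4 mm gold seams up the outside, over the rim and across the inner floor. Loose, round, straight-sided: 54 mm outside diameter, 50 mm high, wall 4 mm, about 110 g. Upright on the table at the start; origin at the centre of its underside, z up. Can be gripped across its outside at any yaw.
- mended_blue: Small cobalt blue glazed cup, MENDED, with three 4 mm gold seams up the outside, over the rim and across the inner floor. Loose, round, straight-sided: 54 mm outside diameter, 50 mm high, wall 4 mm, about 110 g. Upright on the table at the start; origin at the centre of its underside, z up. Can be gripped across its outside at any yaw.
- whole_white: Small white glazed cup, SOUND: plain glaze, no gold seam anywhere; a look-alike that stays. Low clutter (a brush, a stick, under 15 mm high) lies among the cups. Loose, round, straight-sided: 54 mm outside diameter, 50 mm high, wall 4 mm, about 110 g. Upright on the table at the start; origin at the centre of its underside, z up. Can be gripped across its outside at any yaw.
- whole_green: Small celadon green glazed cup, SOUND: plain glaze, no gold seam anywhere; a look-alike that stays. Low clutter (a brush, a stick, under 15 mm high) lies among the cups. Loose, round, straight-sided: 54 mm outside diameter, 50 mm high, wall 4 mm, about 110 g. Upright on the table at the start; origin at the centre of its underside, z up. Can be gripped across its outside at any yaw.
- whole_blue: Small cobalt blue glazed cup, SOUND: plain glaze, no gold seam anywhere; a look-alike that stays. Low clutter (a brush, a stick, under 15 mm high) lies among the cups. Loose, round, straight-sided: 54 mm outside diameter, 50 mm high, wall 4 mm, about 110 g. Upright on the table at the start; origin at the centre of its underside, z up. Can be gripped across its outside at any yaw.
- tray: Shallow brown wooden curing tray, fixed: 290 mm long (its x axis), 110 mm wide (y), rim 16 mm high and 7 mm thick, floor 7 mm above the table. Origin at the centre of its underside. Three coloured felt discs lie in a row along its x axis, 85 mm apart, the middle one at its centre; which colour is where varies.
- pad_white: White flat felt disc on the tray floor, 70 mm diameter, 3 mm thick, fixed; the place for the mended white cup. Origin at the centre of its underside, so its top, on which the cup stands, is 3 mm above the origin (10 mm above the table).
- pad_green: Celadon green flat felt disc on the tray floor, 70 mm diameter, 3 mm thick, fixed; the place for the mended celadon green cup. Origin at the centre of its underside, so its top, on which the cup stands, is 3 mm above the origin (10 mm above the table).
- pad_blue: Cobalt blue flat felt disc on the tray floor, 70 mm diameter, 3 mm thick, fixed; the place for the mended cobalt blue cup. Origin at the centre of its underside, so its top, on which the cup stands, is 3 mm above the origin (10 mm above the table).
There are look-alikes about, which are no part of the job. What is shaped like the mended_green but pink or red is not meant.

How it is judged (in metres and radians):
At the end, for the whole second after the job is handed in: Each mended cup stands upright (within 0.1 rad) on the felt disc of its own colour, its axis within 12 mm of the disc's centre, released and at rest; each sound cup stands upright within 25 mm of where it stood at the start (horizontal distance between mended_white and pad_white below 0.012 m and z of mended_white in the frame of pad_white between 0 and 0.006 m and angle between each of mended_white, mended_green, mended_blue, whole_white, whole_green, whole_blue's own z axis and vertical below 0.1 rad and linear speed of each of mended_white, mended_green, mended_blue below 0.02 m/s and contact force between each of mended_white, mended_green, mended_blue and the fingers below 0.05 N and horizontal distance between mended_green and pad_green below 0.012 m and z of mended_green in the frame of pad_green between 0 and 0.006 m and horizontal distance between mended_blue and pad_blue below 0.012 m and z of mended_blue in the frame of pad_blue between 0 and 0.006 m and distance of each of whole_white, whole_green, whole_blue from where it was at the start of the episode below 0.025 m); the robot touches nothing.
It fails at once if a mended cup is tipped by more than about 35 degrees (angle between any of mended_white, mended_green, mended_blue's own z axis and vertical above 0.6 rad).
It fails at once if a mended cup is dropped: it moves faster than 0.6 m/s while its underside is less than 40 mm above the table ((height (world z) of mended_white below 0.04 m and linear speed of mended_white above 0.6 m/s) or (height (world z) of mended_green below 0.04 m and linear speed of mended_green above 0.6 m/s) or (height (world z) of mended_blue below 0.04 m and linear speed of mended_blue above 0.6 m/s)).
It fails at once if a sound cup is moved more than 25 mm from where it stood (distance of any of whole_white, whole_green, whole_blue from where it was at the start of the episode above 0.025 m).
It also fails if it takes over 88 s, if anything falls off the work surface, if the arm or the gripper's body presses on something with over 40 N, if the wrist force passes 120 N, or if a joint passes its speed limit or range.

### The arm

A 6-joint arm with a two-finger parallel gripper is mounted at the origin on the work surface. World frame = base frame: x ahead of the robot, y to its left, z up, the work surface at z = 0. Lengths are in m, angles in degrees, forces in N, time in s.
With the tool pointing down it reaches from about 0.3 to 0.75 m from the base axis. Payload 8.5 kg.
Tool frame: the origin (TCP) lies on the centre line of the jaws, within the pads' length; the fingertips stand 19 mm ahead of it and the grasp point (between the pads) is the TCP (env.tcp_to_tips is the z of the fingertips in the tool frame, in m); z points along the fingers, y is the line along which they close (so a half turn about z gives the same grasp; the last joint's range is limited). The gripper opens to 85 mm and grips with 20 to 120 N. Pads are 22 mm wide; open, the fingers measure 114 mm over their backs; the gripper's body (76 mm by 85 mm) begins 54 mm behind the grasp point. The pads swing forward as they close: fully open they stand 13 mm farther back than shut.
Start: joints at [-12.336, 21.807, 74.336, -0, 83.858, -12.336], TCP at [0.55, 0, 0.25] pointing down, gripper open.
Joint ranges: [-178.18, 178.18], [-50.72, 133.34], [12.68, 142.11], [-81.47, 261.47], [9.98, 163.14], [-165.26, 165.26]. Speed limits (degrees/s): [136.94, 136.94, 180, 180, 180, 180].

### API

Orientations are given as a 3x3 rotation matrix whose columns are the frame's x, y, z axes.
In Python, from rig import env gives the robot as it stands.
- The arm moves only by the tool servo_tool, never from a script. Its argument "steps" is a list of rows, each an object of numbers: "tx", "ty", "tz": the shift along the world's x, y, z in cm; "yaw": the turn about the world's z in degrees; "claw": the finger opening in cm, from 0 to 8.54. In form: [{"tx": .., "ty": .., "tz": .., "yaw": .., "claw": ..}, ...]. A call has 1 to 20 rows; each row shifts and turns the commanded pose from where the row before left it; what a row does not reach is not made up. A row lasts 1/10 s, in which the tool goes at most 50 mm and 8.59 degrees, less where a joint would pass 70% of its speed; a pose out of reach is approached as far as the arm can. A call with a gripper value outside its range is refused whole. The fingers move at their own pace and stop on an object; "newtons" is the grip in N (left out, the last holds). Time passes only in rows, so rows that do not move let the fingers close. It gives the time, the measured TCP pose, the force, the opening and the grip force at its end, in the units of the state.
- env.observe(): the state, without advancing time (a new reading comes with each control period).
- env.get_image(name): name is "scene" or "side" or "wrist"; returns (picture, depth): 400x640x3 uint8, red, green, blue; 400x640 float32, m along the optical axis (not along the pixel's ray), 0 where there is no reading.
- env.camera_model(name): a dict with "fovy" (degrees; the focal length in pixels is half the picture's height over the tangent of half this angle, whatever the lens; pixels are square), "cx", "cy" (the principal point, pixels), "T" (4x4, takes a point from camera to world coordinates). Camera axes: x right, y down, z forward; pixel columns grow to the right and rows downward; lengths in m; the calibration is good to about 2 mm. A picture is of the moment at which its call begins: read the wrist's pose just before it. camera_model takes no time and is no camera call; for the wrist camera it gives the pose at the moment of the call.
- env.close_job(): hands the job in; it is judged then, once.
The state is a dict: "time_s": time; "q": joint angles; "qvel": joint speeds; "joint_efforts": joint torques, N m; "position": TCP position; "tool_rot": TCP orientation; "ft_force": force on the tool from outside, world axes, zero at the start; "wrist_torque": the same for the moment, N m; "grip_width": finger opening in m; "gripper_force": force on a finger pad.
Only numpy, scipy, OpenCV 4.12 (cv2) and the standard library are available. Lean on these libraries where they do the work, as an engineer would, in place of code of your own. Each camera call takes 0.05 s, during which the arm holds its last target. There are 200 camera calls.

## Working session

There is one attempt and no reset: what is moved stays moved. The work goes in short steps, Python scripts to look and compute and a tool call to move; the robot and the scene stay as the last step left them, time stands still between calls to the robot, and variables do not carry over. Pictures are saved under pics/ and viewed, at most 14 in all, crops included, and the job is handed in when it is done.

Besides the shell and the picture viewer there is one more tool, called after ">>>" as name([rows], argument=value, ...), one row to a line, values as JSON. servo_tool: Moves the arm, as the interface text tells. Its arguments: {"type":"object","properties":{"steps":{"type":"array"},"newtons":{"type":"number"}},"required":["steps"]}

```bash
ls; mkdir -p pics; cat > h.py <<'E'
import numpy as np, cv2
from rig import env
def snap(n,f):
    m=env.camera_model(n); im,d=env.get_image(n)
    cv2.imwrite(f'pics/{f}.png',im[:,:,::-1]); np.savez(f'pics/{f}.npz',im=im,d=d,T=m['T'],f=200/np.tan(np.radians(m['fovy'])/2),c=[m['cx'],m['cy']])
def load(f): return np.load(f'pics/{f}.npz')
def onplane(s,u,v,z):
    T=s['T']; r=T[:3,:3]@np.array([(u-s['c'][0])/s['f'],(v-s['c'][1])/s['f'],1]); o=T[:3,3]
    return o+r*(z-o[2])/r[2]
def cloud(s):
    v,u=np.mgrid[:400,:640]; d=s['d']
    p=np.stack([(u-s['c'][0])/s['f']*d,(v-s['c'][1])/s['f']*d,d],-1)
    return p@s['T'][:3,:3].T+s['T'][:3,3]
E
python3 - <<'E'
from h import *
for n in('scene','side','wrist'):
    snap(n,n+'0'); print(n,env.camera_model(n)['T'].round(3).tolist())
print(env.observe())
E
```

```text
pics
scene [[-0.75, 0.503, -0.43, 0.918], [0.661, 0.553, -0.507, 0.504], [-0.017, -0.664, -0.747, 0.779], [0.0, 0.0, 0.0, 1.0]]
side [[0.981, -0.119, 0.15, 0.368], [-0.191, -0.641, 0.743, -0.661], [0.007, -0.758, -0.652, 0.637], [0.0, 0.0, 0.0, 1.0]]
wrist [[1.0, 0.001, -0.001, 0.549], [0.0, -0.952, -0.306, 0.079], [-0.001, 0.306, -0.952, 0.373], [0.0, 0.0, 0.0, 1.0]]
{'time_s': 0.15, 'q': array([-1.23370599e+01,  2.18340090e+01,  7.43710540e+01, -8.73614673e-04,
        8.38598781e+01, -1.23356852e+01]), 'qvel': array([ 0.04468196, -0.1093435 , -0.12339994,  0.03735173,  0.02120025,
        0.05290512]), 'joint_efforts': array([ 1.94521621e-03, -4.48624384e+01, -2.31344014e+01, -1.86937300e-04,
        3.77541786e-03, -1.65174959e-05]), 'position': array([5.49800768e-01, 2.52648512e-05, 2.49857852e-01]), 'tool_rot': array([[ 2.24804753e-05,  9.99999383e-01, -1.11049971e-03],
       [ 9.99999974e-01, -2.22280027e-05,  2.27362299e-04],
       [ 2.27337474e-04, -1.11050479e-03, -9.99999358e-01]]), 'ft_force': array([-0.7593601 , -0.35089137, -1.02189246]), 'wrist_torque': array([-0.01417474,  0.01816025,  0.02065862]), 'gripper_force': 0.0, 'grip_width': 0.08551731983577265}
```

View pics/scene0.png

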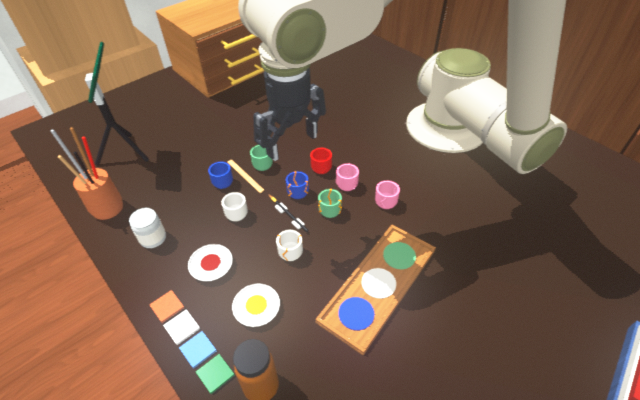

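View pics/side0.png

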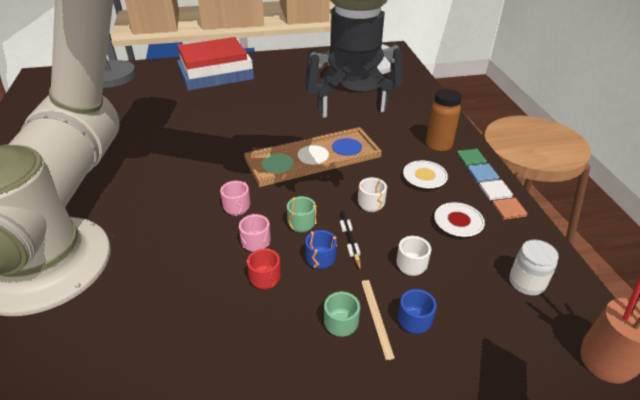

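View pics/wrist0.png

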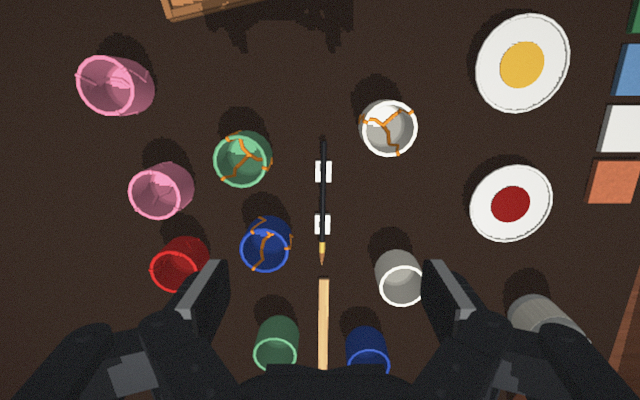

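The seamed cups in the scene image are white (289,245), green (330,203) and blue (297,185). The plain ones, at (234,207), (262,158) and (221,175), have no gold. The pink and red cups aren't part of the job. The wrist image shows the gold seams on the same three, at (388,128), (243,159) and (265,245). The pads in the scene image are green (400,256), white (379,283) and blue (356,314).

```bash
python3 - <<'E'
from h import *
from scipy.optimize import least_squares
W=load('wrist0');S=load('scene0');D=load('side0')
cl={n:cloud(s) for n,s in(('w',W),('s',S),('d',D))}
for k,s in cl.items():
    P=s.reshape(-1,3); print(k,'table z',np.median(P[(abs(P[:,2])<.02)&(abs(P[:,0]-.55)<.3)&(abs(P[:,1])<.3)][:,2]))
cups=dict(mg=(243,159),mw=(388,128),mb=(265,245),ww=(400,285),red=(175,270),wg=(275,350),wb=(367,360),p1=(160,195),p2=(105,85))
for n,(u,v) in cups.items():
    g=onplane(W,u,v,.05)[:2]; out=[]
    for k,P in cl.items():
        P=P.reshape(-1,3); Q=P[(P[:,2]>.042)&(P[:,2]<.056)&(np.hypot(*(P[:,:2]-g).T)<.042)][:,:2]
        if len(Q)<30: continue
        r=least_squares(lambda c:np.maximum(abs(np.hypot(*(Q-c).T)-.025)-.002,0),g,loss='soft_l1',f_scale=.001)
        out.append((k,len(Q),(r.x*1e3).round(1)))
    print(n,(g*1e3).round(1),out)
for nm,s,pts in(('scene',S,dict(g=(400,256),w=(379,283),b=(356,314))),('side',D,dict(g=(278,163),w=(313,155),b=(347,147)))):
    hsv=cv2.cvtColor(s['im'],cv2.COLOR_RGB2HSV)
    for n,(u,v) in pts.items():
        c=s['im'][v-2:v+3,u-2:u+3].reshape(-1,3).mean(0)
        m=(np.linalg.norm(s['im'].astype(float)-c,axis=2)<45).astype('uint8')
        m=cv2.morphologyEx(m,cv2.MORPH_OPEN,np.ones((3,3)))
        _,L,st,ce=cv2.connectedComponentsWithStats(m); i=L[v,u]
        ct=max(cv2.findContours((L==i).astype('uint8'),0,1)[0],key=len)
        e=cv2.fitEllipse(cv2.convexHull(ct)); print(nm,n,np.round(e[0],1),np.round(e[1]),st[i,4],(onplane(s,*e[0],.01)*1e3).round(1))
E
```

```text
w table z 0.0003435641498656661
s table z 0.0003844237924279792
d table z -0.0005233768312189468
mg [467.5  15.8] [('w', 851, array([463.6,  13. ])), ('s', 182, array([462.6,  13.8])), ('d', 259, array([463.8,  11.2]))]
mw [609.2  46. ] [('w', 843, array([609.9,  44.7])), ('s', 205, array([609.5,  45.5])), ('d', 241, array([610.7,  43. ]))]
mb [484.1 -77.8] [('w', 764, array([481.8, -84.3])), ('s', 165, array([481.3, -83.4])), ('d', 310, array([482.2, -86.2]))]
ww [ 632.7 -127. ] [('w', 641, array([ 635.1, -128.4])), ('s', 174, array([ 634.4, -128. ])), ('d', 313, array([ 635.9, -130.3]))]
red [ 383.1 -108.3] [('w', 675, array([ 380.9, -110.9])), ('s', 153, array([ 379.8, -109.8])), ('d', 336, array([ 381. , -112.4]))]
wg [ 488.5 -216.9] [('w', 519, array([ 487., -225.])), ('s', 98, array([ 485.7, -223.5])), ('d', 399, array([ 487.6, -226.6]))]
wb [ 599.8 -231.8] [('w', 388, array([ 601. , -241.5])), ('s', 156, array([ 600.2, -240.3])), ('d', 406, array([ 601.7, -242.9]))]
p1 [379.7 -21.6] [('w', 960, array([373.3, -22. ])), ('s', 159, array([372.7, -21. ])), ('d', 288, array([373.5, -24. ]))]
p2 [345.   85.1] [('w', 1302, array([344.8,  83.9])), ('s', 176, array([343.9,  85.3])), ('d', 240, array([345. ,  82.2]))]
scene g [398.9 255.2] [27. 32.] 678 [442.5 212.7  10. ]
scene w [378. 283.] [29. 34.] 777 [526.6 230.1  10. ]
scene b [356.  313.3] [32. 35.] 879 [608.4 248.1  10. ]
side g [277.2 163. ] [20. 32.] 507 [442.5 208.3  10. ]
side w [318.2 153.1] [15. 21.] 241 [538.5 229.6  10. ]
side b [346.6 146.4] [16. 29.] 381 [608.2 244.1  10. ]
```

>>> servo_tool([
  {"tx": -1.6, "ty": 0.3, "claw": 7.6},
  {"tx": -3, "ty": 0.4, "tz": -1},
  {"tx": -3, "ty": 0.4, "tz": -3},
  {"tx": -1, "ty": 0.2, "tz": -4},
  {"tz": -4},
  {"tz": -3},
  {"tz": -2},
  {"tz": -2},
  {"tz": -1.5},
  {"tz": -1},
  {},
  {},
  {},
], newtons=30)

```text
invalid input at $.steps[0]: expected keys tx, ty, tz, yaw, claw
```

>>> servo_tool([
  {"tx": -1.6, "ty": 0.3, "tz": 0, "yaw": 0, "claw": 7.6},
  {"tx": -3, "ty": 0.4, "tz": -1, "yaw": 0, "claw": 7.6},
  {"tx": -3, "ty": 0.4, "tz": -3, "yaw": 0, "claw": 7.6},
  {"tx": -1, "ty": 0.2, "tz": -4, "yaw": 0, "claw": 7.6},
  {"tx": 0, "ty": 0, "tz": -4, "yaw": 0, "claw": 7.6},
  {"tx": 0, "ty": 0, "tz": -3, "yaw": 0, "claw": 7.6},
  {"tx": 0, "ty": 0, "tz": -2, "yaw": 0, "claw": 7.6},
  {"tx": 0, "ty": 0, "tz": 0, "yaw": 0, "claw": 7.6},
  {"tx": 0, "ty": 0, "tz": 0, "yaw": 0, "claw": 7.6},
  {"tx": 0, "ty": 0, "tz": 0, "yaw": 0, "claw": 7.6},
], newtons=30)

```text
time_s: 1.15
position: [0.4646, 0.0129, 0.0814]
tool_rot: [[-0.0, 1.0, 0.002], [1.0, 0.0, -0.0], [-0.0, 0.002, -1.0]]
ft_force: [-0.5, 0.2, -0.5]
grip_width: 0.0759
gripper_force: 0.0
```

>>> servo_tool([
  {"tx": 0, "ty": 0, "tz": -2, "yaw": 0, "claw": 7.6},
  {"tx": 0, "ty": 0, "tz": -1.5, "yaw": 0, "claw": 7.6},
  {"tx": 0, "ty": 0, "tz": -1, "yaw": 0, "claw": 7.6},
  {"tx": 0, "ty": 0, "tz": 0, "yaw": 0, "claw": 7.6},
  {"tx": 0, "ty": 0, "tz": 0, "yaw": 0, "claw": 6.4},
  {"tx": 0, "ty": 0, "tz": 0, "yaw": 0, "claw": 5.8},
  {"tx": 0, "ty": 0, "tz": 0, "yaw": 0, "claw": 4.8},
  {"tx": 0, "ty": 0, "tz": 0, "yaw": 0, "claw": 4.8},
  {"tx": 0, "ty": 0, "tz": 0, "yaw": 0, "claw": 4.8},
  {"tx": 0, "ty": 0, "tz": 0, "yaw": 0, "claw": 4.8},
  {"tx": 0, "ty": 0, "tz": 0, "yaw": 0, "claw": 4.8},
])

```text
time_s: 2.25
position: [0.4645, 0.0129, 0.0364]
tool_rot: [[-0.0, 1.0, 0.002], [1.0, 0.0, -0.0], [-0.0, 0.002, -1.0]]
ft_force: [-0.3, 0.6, 7.7]
grip_width: 0.0533
gripper_force: 30.1
```

>>> servo_tool([
  {"tx": 0, "ty": 0, "tz": 0, "yaw": 0, "claw": 4.8},
  {"tx": 0, "ty": 0, "tz": 0.5, "yaw": 0, "claw": 4.8},
  {"tx": 0, "ty": 0, "tz": 1, "yaw": 0, "claw": 4.8},
  {"tx": 0, "ty": 0, "tz": 2, "yaw": 0, "claw": 4.8},
  {"tx": 0, "ty": 0, "tz": 2, "yaw": 0, "claw": 4.8},
  {"tx": 0, "ty": 0, "tz": 2, "yaw": 0, "claw": 4.8},
  {"tx": 0, "ty": 0, "tz": 1, "yaw": 0, "claw": 4.8},
  {"tx": 0, "ty": 0, "tz": 0.5, "yaw": 0, "claw": 4.8},
])

```text
time_s: 3.05
position: [0.4642, 0.013, 0.1264]
tool_rot: [[-0.0, 1.0, 0.002], [1.0, 0.0, -0.0], [-0.0, 0.002, -1.0]]
ft_force: [0.3, 0.1, -1.1]
grip_width: 0.0533
gripper_force: 31.9
```

>>> servo_tool([
  {"tx": -0.2, "ty": 1, "tz": 0.5, "yaw": 0, "claw": 4.8},
  {"tx": -0.2, "ty": 2, "tz": 1, "yaw": 0, "claw": 4.8},
  {"tx": -0.4, "ty": 3, "tz": 1, "yaw": 0, "claw": 4.8},
  {"tx": -0.4, "ty": 3, "tz": 1, "yaw": 0, "claw": 4.8},
  {"tx": -0.4, "ty": 3, "tz": 1, "yaw": 0, "claw": 4.8},
  {"tx": -0.2, "ty": 2, "tz": 0.5, "yaw": 0, "claw": 4.8},
  {"tx": -0.2, "ty": 1, "tz": 0, "yaw": 0, "claw": 4.8},
  {"tx": 0, "ty": 0, "tz": 0, "yaw": 0, "claw": 4.8},
  {"tx": 0, "ty": 0, "tz": 0, "yaw": 0, "claw": 4.8},
])

```text
time_s: 3.95
position: [0.4437, 0.1626, 0.1747]
tool_rot: [[0.0, 1.0, -0.001], [1.0, -0.0, -0.0], [-0.0, -0.001, -1.0]]
ft_force: [0.4, -0.0, -1.8]
grip_width: 0.0529
gripper_force: 31.9
```

```bash
python3 - <<'E'
from h import *
snap('wrist','wrist1'); s=load('wrist1')
for x,y,n in((.4425,.2105,'g'),(.5255,.2285,'w'),(.6083,.246,'b')):
    p=s['T'][:3,:3].T@(np.array([x,y,.01])-s['T'][:3,3]); print(n,p[:2]/p[2]*s['f']+s['c'])
E
```

```text
g [324.8559822  129.81095116]
w [423.57037019 108.11969892]
b [526.01813467  86.17039053]
```

View pics/wrist1.png

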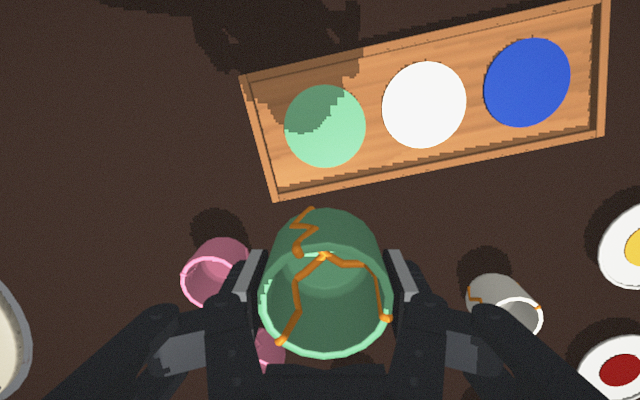

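Wrist view: pads at (325,126), (424,105) and (527,83), about 2 mm further in +y than my estimate. The cup is held upright.

>>> servo_tool([
  {"tx": 0, "ty": 1, "tz": -0.5, "yaw": 0, "claw": 4.8},
  {"tx": -0.1, "ty": 2, "tz": -1.5, "yaw": 0, "claw": 4.8},
  {"tx": 0, "ty": 1.5, "tz": -2, "yaw": 0, "claw": 4.8},
  {"tx": 0, "ty": 0.4, "tz": -2, "yaw": 0, "claw": 4.8},
  {"tx": 0, "ty": 0, "tz": -2, "yaw": 0, "claw": 4.8},
  {"tx": 0, "ty": 0, "tz": -1.5, "yaw": 0, "claw": 4.8},
  {"tx": 0, "ty": 0, "tz": -1, "yaw": 0, "claw": 4.8},
  {"tx": 0, "ty": 0, "tz": -1, "yaw": 0, "claw": 4.8},
  {"tx": 0, "ty": 0, "tz": -0.5, "yaw": 0, "claw": 4.8},
  {"tx": 0, "ty": 0, "tz": -0.4, "yaw": 0, "claw": 4.8},
  {"tx": 0, "ty": 0, "tz": -0.2, "yaw": 0, "claw": 4.8},
  {"tx": 0, "ty": 0, "tz": -0.2, "yaw": 0, "claw": 4.8},
  {"tx": 0, "ty": 0, "tz": -0.1, "yaw": 0, "claw": 4.8},
  {"tx": 0, "ty": 0, "tz": 0, "yaw": 0, "claw": 4.8},
  {"tx": 0, "ty": 0, "tz": 0, "yaw": 0, "claw": 4.8},
])

```text
time_s: 5.5
position: [0.4431, 0.212, 0.0465]
tool_rot: [[-0.0, 1.0, 0.0], [1.0, 0.0, 0.0], [0.0, 0.0, -1.0]]
ft_force: [0.0, 0.0, -0.7]
grip_width: 0.0529
gripper_force: 31.9
```

>>> servo_tool([
  {"tx": 0, "ty": 0, "tz": -0.1, "yaw": 0, "claw": 4.8},
  {"tx": 0, "ty": 0, "tz": 0, "yaw": 0, "claw": 4.8},
  {"tx": 0, "ty": 0, "tz": 0, "yaw": 0, "claw": 5.3},
  {"tx": 0, "ty": 0, "tz": 0, "yaw": 0, "claw": 5.6},
  {"tx": 0, "ty": 0, "tz": 0, "yaw": 0, "claw": 6.2},
  {"tx": 0, "ty": 0, "tz": 0, "yaw": 0, "claw": 7},
  {"tx": 0, "ty": 0, "tz": 0, "yaw": 0, "claw": 7},
  {"tx": 0, "ty": 0, "tz": 0, "yaw": 0, "claw": 7},
  {"tx": 0, "ty": 0, "tz": 1, "yaw": 0, "claw": 7},
  {"tx": 0, "ty": 0, "tz": 2, "yaw": 0, "claw": 7},
  {"tx": 0, "ty": 0, "tz": 2.5, "yaw": 0, "claw": 7},
  {"tx": 0, "ty": 0, "tz": 2, "yaw": 0, "claw": 7},
])

```text
time_s: 6.7
position: [0.4431, 0.212, 0.1222]
tool_rot: [[-0.0, 1.0, 0.001], [1.0, 0.0, 0.0], [0.0, 0.001, -1.0]]
ft_force: [0.4, -0.3, -0.3]
grip_width: 0.0699
gripper_force: 0.0
```

>>> servo_tool([
  {"tx": 0.3, "ty": -1.7, "tz": 0, "yaw": 0, "claw": 7.6},
  {"tx": 0.4, "ty": -3, "tz": 0, "yaw": 0, "claw": 7.6},
  {"tx": 0.4, "ty": -4, "tz": 0, "yaw": 0, "claw": 7.6},
  {"tx": 0.5, "ty": -4, "tz": 0, "yaw": 0, "claw": 7.6},
  {"tx": 0.5, "ty": -4, "tz": 0, "yaw": 0, "claw": 7.6},
  {"tx": 0.5, "ty": -4, "tz": 0, "yaw": 0, "claw": 7.6},
  {"tx": 0.5, "ty": -4, "tz": 0, "yaw": 0, "claw": 7.6},
  {"tx": 0.4, "ty": -3, "tz": 0, "yaw": 0, "claw": 7.6},
  {"tx": 0.4, "ty": -2, "tz": 0, "yaw": 0, "claw": 7.6},
  {"tx": 0, "ty": 0, "tz": -1, "yaw": 0, "claw": 7.6},
  {"tx": 0, "ty": 0, "tz": -2, "yaw": 0, "claw": 7.6},
  {"tx": 0, "ty": 0, "tz": -1, "yaw": 0, "claw": 7.6},
  {"tx": 0, "ty": 0, "tz": 0, "yaw": 0, "claw": 7.6},
  {"tx": 0, "ty": 0, "tz": 0, "yaw": 0, "claw": 7.6},
])

```text
time_s: 8.1
position: [0.482, -0.0845, 0.0806]
tool_rot: [[-0.001, 1.0, -0.0], [1.0, 0.001, 0.0], [0.0, -0.0, -1.0]]
ft_force: [0.0, -0.4, 0.7]
grip_width: 0.0763
gripper_force: 0.0
```

```bash
python3 - <<'E'
from h import *
snap('scene','scene2');snap('wrist','wrist2')
a=cv2.imread('pics/scene2.png'); cv2.imwrite('pics/scene2c.png',cv2.resize(a[130:360,200:460],None,fx=2.5,fy=2.5))
E
```

```text
(no output)
```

View pics/scene2c.png

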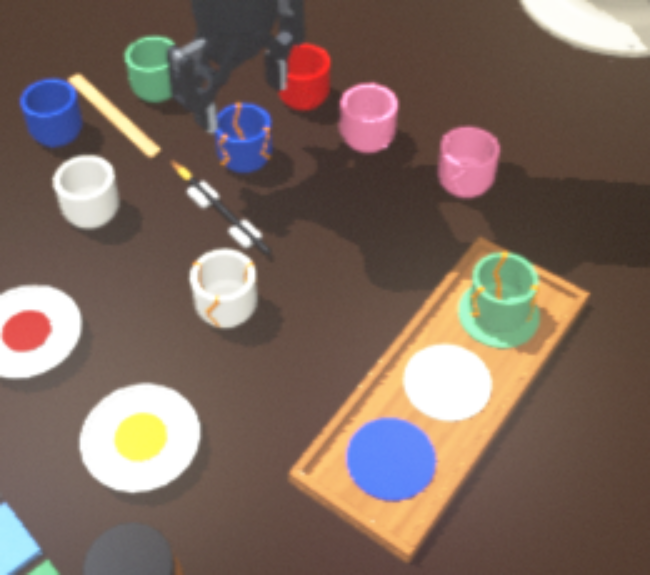

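View pics/wrist2.png

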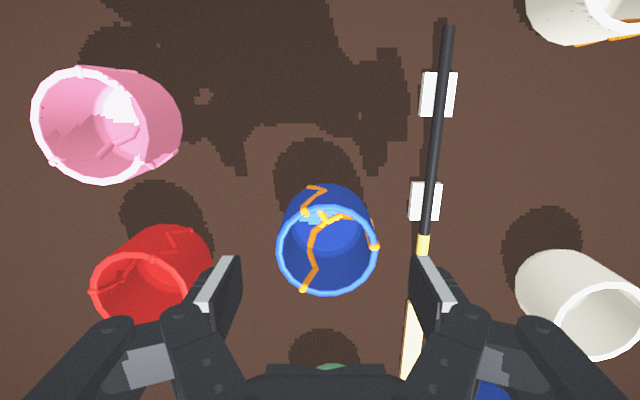

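Green stands centred on its pad (crop about 500,310). The blue seamed cup sits between the fingers at wrist (326,250), and the fingers clear the red cup and the brush.

>>> servo_tool([
  {"tx": 0, "ty": 0, "tz": -2, "yaw": 0, "claw": 7.6},
  {"tx": 0, "ty": 0, "tz": -1.5, "yaw": 0, "claw": 7.6},
  {"tx": 0, "ty": 0, "tz": -0.9, "yaw": 0, "claw": 7.6},
  {"tx": 0, "ty": 0, "tz": 0, "yaw": 0, "claw": 7.6},
  {"tx": 0, "ty": 0, "tz": 0, "yaw": 0, "claw": 6.4},
  {"tx": 0, "ty": 0, "tz": 0, "yaw": 0, "claw": 5.8},
  {"tx": 0, "ty": 0, "tz": 0, "yaw": 0, "claw": 4.8},
  {"tx": 0, "ty": 0, "tz": 0, "yaw": 0, "claw": 4.8},
  {"tx": 0, "ty": 0, "tz": 0, "yaw": 0, "claw": 4.8},
  {"tx": 0, "ty": 0, "tz": 0, "yaw": 0, "claw": 4.8},
  {"tx": 0, "ty": 0, "tz": 0, "yaw": 0, "claw": 4.8},
  {"tx": 0, "ty": 0, "tz": 0, "yaw": 0, "claw": 4.8},
])

```text
time_s: 9.4
position: [0.4824, -0.0852, 0.0373]
tool_rot: [[-0.0, 1.0, 0.002], [1.0, 0.0, -0.001], [-0.001, 0.002, -1.0]]
ft_force: [-0.6, 0.6, 5.5]
grip_width: 0.0533
gripper_force: 30.4
```

>>> servo_tool([
  {"tx": 0, "ty": 0, "tz": 0.5, "yaw": 0, "claw": 4.8},
  {"tx": 0, "ty": 0, "tz": 1, "yaw": 0, "claw": 4.8},
  {"tx": 0, "ty": 0, "tz": 2, "yaw": 0, "claw": 4.8},
  {"tx": 0, "ty": 0, "tz": 2, "yaw": 0, "claw": 4.8},
  {"tx": 0, "ty": 0, "tz": 2, "yaw": 0, "claw": 4.8},
  {"tx": 0, "ty": 0, "tz": 1.5, "yaw": 0, "claw": 4.8},
  {"tx": 0, "ty": 0, "tz": 1, "yaw": 0, "claw": 4.8},
  {"tx": 0, "ty": 0, "tz": 0, "yaw": 0, "claw": 4.8},
])

```text
time_s: 10.2
position: [0.4824, -0.0852, 0.1377]
tool_rot: [[-0.0, 1.0, 0.003], [1.0, 0.0, -0.001], [-0.001, 0.003, -1.0]]
ft_force: [-0.5, 0.4, -1.1]
grip_width: 0.053
gripper_force: 31.9
```

>>> servo_tool([
  {"tx": 0.4, "ty": 1, "tz": 0, "yaw": 0, "claw": 4.8},
  {"tx": 0.8, "ty": 2, "tz": 0, "yaw": 0, "claw": 4.8},
  {"tx": 1.2, "ty": 3, "tz": 0, "yaw": 0, "claw": 4.8},
  {"tx": 1.2, "ty": 3, "tz": 0, "yaw": 0, "claw": 4.8},
  {"tx": 1.2, "ty": 3, "tz": 0, "yaw": 0, "claw": 4.8},
  {"tx": 1.2, "ty": 3, "tz": 0, "yaw": 0, "claw": 4.8},
  {"tx": 1.2, "ty": 3, "tz": 0, "yaw": 0, "claw": 4.8},
  {"tx": 1.2, "ty": 3, "tz": 0, "yaw": 0, "claw": 4.8},
  {"tx": 1.2, "ty": 3, "tz": 0, "yaw": 0, "claw": 4.8},
  {"tx": 1.2, "ty": 3, "tz": 0, "yaw": 0, "claw": 4.8},
  {"tx": 0.9, "ty": 3, "tz": 0, "yaw": 0, "claw": 4.8},
  {"tx": 0.6, "ty": 2, "tz": 0, "yaw": 0, "claw": 4.8},
  {"tx": 0.3, "ty": 1.2, "tz": 0, "yaw": 0, "claw": 4.8},
  {"tx": 0, "ty": 0, "tz": 0, "yaw": 0, "claw": 4.8},
  {"tx": 0, "ty": 0, "tz": 0, "yaw": 0, "claw": 4.8},
])

```text
time_s: 11.7
position: [0.6076, 0.2466, 0.1357]
tool_rot: [[-0.0, 1.0, -0.001], [1.0, 0.0, -0.001], [-0.001, -0.001, -1.0]]
ft_force: [-0.3, -0.1, -1.0]
grip_width: 0.0532
gripper_force: 31.9
```

>>> servo_tool([
  {"tx": 0, "ty": 0, "tz": -1, "yaw": 0, "claw": 4.8},
  {"tx": 0, "ty": 0, "tz": -2, "yaw": 0, "claw": 4.8},
  {"tx": 0, "ty": 0, "tz": -2, "yaw": 0, "claw": 4.8},
  {"tx": 0, "ty": 0, "tz": -1, "yaw": 0, "claw": 4.8},
  {"tx": 0, "ty": 0, "tz": -0.5, "yaw": 0, "claw": 4.8},
  {"tx": 0, "ty": 0, "tz": 0, "yaw": 0, "claw": 4.8},
  {"tx": 0, "ty": 0, "tz": 0, "yaw": 0, "claw": 4.8},
])

```text
time_s: 12.4
position: [0.6084, 0.2469, 0.0721]
tool_rot: [[0.0, 1.0, 0.001], [1.0, -0.0, 0.0], [0.0, 0.001, -1.0]]
ft_force: [0.5, -0.1, -0.5]
grip_width: 0.0531
gripper_force: 31.8
```

>>> servo_tool([
  {"tx": 0, "ty": 0, "tz": -0.8, "yaw": 0, "claw": 4.8},
  {"tx": 0, "ty": 0, "tz": -0.8, "yaw": 0, "claw": 4.8},
  {"tx": 0, "ty": 0, "tz": -0.4, "yaw": 0, "claw": 4.8},
  {"tx": 0, "ty": 0, "tz": -0.2, "yaw": 0, "claw": 4.8},
  {"tx": 0, "ty": 0, "tz": -0.2, "yaw": 0, "claw": 4.8},
  {"tx": 0, "ty": 0, "tz": -0.1, "yaw": 0, "claw": 4.8},
  {"tx": 0, "ty": 0, "tz": 0, "yaw": 0, "claw": 4.8},
  {"tx": 0, "ty": 0, "tz": 0, "yaw": 0, "claw": 4.8},
])

```text
time_s: 13.2
position: [0.6081, 0.2471, 0.0474]
tool_rot: [[-0.0, 1.0, 0.001], [1.0, 0.0, 0.0], [0.0, 0.001, -1.0]]
ft_force: [-3.3, -0.7, 5.3]
grip_width: 0.0533
gripper_force: 32.1
```

>>> servo_tool([
  {"tx": 0, "ty": 0, "tz": 0, "yaw": 0, "claw": 5.3},
  {"tx": 0, "ty": 0, "tz": 0, "yaw": 0, "claw": 5.6},
  {"tx": 0, "ty": 0, "tz": 0, "yaw": 0, "claw": 6.2},
  {"tx": 0, "ty": 0, "tz": 0, "yaw": 0, "claw": 7},
  {"tx": 0, "ty": 0, "tz": 0, "yaw": 0, "claw": 7},
  {"tx": 0, "ty": 0, "tz": 0, "yaw": 0, "claw": 7},
  {"tx": 0, "ty": 0, "tz": 1, "yaw": 0, "claw": 7},
  {"tx": 0, "ty": 0, "tz": 2, "yaw": 0, "claw": 7},
  {"tx": 0, "ty": 0, "tz": 2.4, "yaw": 0, "claw": 7},
  {"tx": 0, "ty": 0, "tz": 2, "yaw": 0, "claw": 7},
])

```text
time_s: 14.2
position: [0.6082, 0.247, 0.1224]
tool_rot: [[-0.0, 1.0, 0.001], [1.0, 0.0, 0.0], [0.0, 0.001, -1.0]]
ft_force: [-0.1, 0.0, 0.8]
grip_width: 0.0697
gripper_force: 0.0
```

>>> servo_tool([
  {"tx": 0, "ty": -1.7, "tz": 0, "yaw": 0, "claw": 7.6},
  {"tx": 0, "ty": -3, "tz": 0, "yaw": 0, "claw": 7.6},
  {"tx": 0.1, "ty": -4, "tz": 0, "yaw": 0, "claw": 7.6},
  {"tx": 0.1, "ty": -4, "tz": 0, "yaw": 0, "claw": 7.6},
  {"tx": 0, "ty": -4, "tz": 0, "yaw": 0, "claw": 7.6},
  {"tx": 0, "ty": -2.5, "tz": 0, "yaw": 0, "claw": 7.6},
  {"tx": 0, "ty": -1, "tz": -0.5, "yaw": 0, "claw": 7.6},
  {"tx": 0, "ty": 0, "tz": -2, "yaw": 0, "claw": 7.6},
  {"tx": 0, "ty": 0, "tz": -1.5, "yaw": 0, "claw": 7.6},
  {"tx": 0, "ty": 0, "tz": 0, "yaw": 0, "claw": 7.6},
  {"tx": 0, "ty": 0, "tz": 0, "yaw": 0, "claw": 7.6},
])

```text
time_s: 15.3
position: [0.6099, 0.0454, 0.0802]
tool_rot: [[-0.001, 1.0, -0.001], [1.0, 0.001, 0.0], [0.0, -0.001, -1.0]]
ft_force: [0.2, 0.2, 0.1]
grip_width: 0.0761
gripper_force: 0.0
```

```bash
python3 - <<'E'
from h import *
snap('scene','scene3');snap('wrist','wrist3')
a=cv2.imread('pics/scene3.png'); b=cv2.resize(a[130:360,200:460],None,fx=1.5,fy=1.5);w=cv2.imread('pics/wrist3.png')
w=cv2.resize(w,(400,250)); o=np.zeros((345,800,3),'uint8'); o[:,:390]=b; o[:250,400:]=w
cv2.imwrite('pics/c3.png',o)
E
```

```text
(no output)
```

View pics/c3.png

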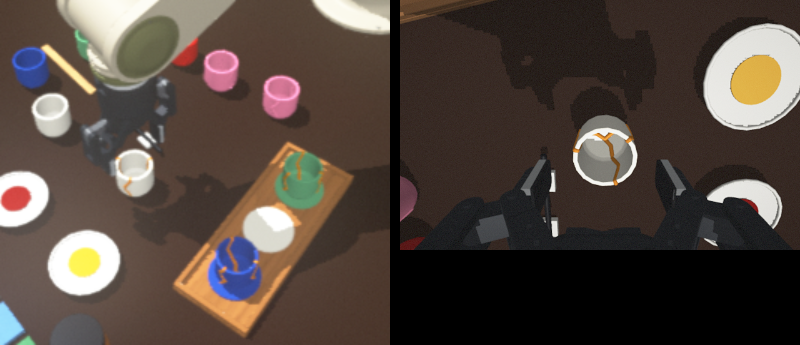

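Green and blue stand on their pads, and the seamed white cup is centred between the fingers (composite 604,155).

>>> servo_tool([
  {"tx": 0, "ty": 0, "tz": -2, "yaw": 0, "claw": 7.6},
  {"tx": 0, "ty": 0, "tz": -1.5, "yaw": 0, "claw": 7.6},
  {"tx": 0, "ty": 0, "tz": -0.9, "yaw": 0, "claw": 7.6},
  {"tx": 0, "ty": 0, "tz": 0, "yaw": 0, "claw": 7.6},
  {"tx": 0, "ty": 0, "tz": 0, "yaw": 0, "claw": 6.4},
  {"tx": 0, "ty": 0, "tz": 0, "yaw": 0, "claw": 5.8},
  {"tx": 0, "ty": 0, "tz": 0, "yaw": 0, "claw": 4.8},
  {"tx": 0, "ty": 0, "tz": 0, "yaw": 0, "claw": 4.8},
  {"tx": 0, "ty": 0, "tz": 0, "yaw": 0, "claw": 4.8},
  {"tx": 0, "ty": 0, "tz": 0, "yaw": 0, "claw": 4.8},
  {"tx": 0, "ty": 0, "tz": 0, "yaw": 0, "claw": 4.8},
  {"tx": 0, "ty": 0, "tz": 0, "yaw": 0, "claw": 4.8},
])

```text
time_s: 16.6
position: [0.6106, 0.0449, 0.0375]
tool_rot: [[-0.0, 1.0, 0.002], [1.0, 0.0, -0.0], [-0.0, 0.002, -1.0]]
ft_force: [-0.3, -0.4, 6.5]
grip_width: 0.0531
gripper_force: 30.7
```

>>> servo_tool([
  {"tx": 0, "ty": 0, "tz": 0.5, "yaw": 0, "claw": 4.8},
  {"tx": 0, "ty": 0, "tz": 1, "yaw": 0, "claw": 4.8},
  {"tx": 0, "ty": 0, "tz": 2, "yaw": 0, "claw": 4.8},
  {"tx": 0, "ty": 0, "tz": 2, "yaw": 0, "claw": 4.8},
  {"tx": 0, "ty": 0, "tz": 2, "yaw": 0, "claw": 4.8},
  {"tx": 0, "ty": 0, "tz": 1.5, "yaw": 0, "claw": 4.8},
  {"tx": 0, "ty": 0, "tz": 1, "yaw": 0, "claw": 4.8},
  {"tx": 0, "ty": 0, "tz": 0, "yaw": 0, "claw": 4.8},
])

```text
time_s: 17.4
position: [0.6104, 0.045, 0.1379]
tool_rot: [[-0.0, 1.0, 0.003], [1.0, 0.0, -0.0], [-0.0, 0.003, -1.0]]
ft_force: [-0.2, -0.5, -0.8]
grip_width: 0.0532
gripper_force: 31.8
```

>>> servo_tool([
  {"tx": -0.5, "ty": 1, "tz": 0, "yaw": 0, "claw": 4.8},
  {"tx": -0.9, "ty": 2, "tz": 0, "yaw": 0, "claw": 4.8},
  {"tx": -1.4, "ty": 3, "tz": 0, "yaw": 0, "claw": 4.8},
  {"tx": -1.4, "ty": 3, "tz": 0, "yaw": 0, "claw": 4.8},
  {"tx": -1.4, "ty": 3, "tz": 0, "yaw": 0, "claw": 4.8},
  {"tx": -1.4, "ty": 3, "tz": 0, "yaw": 0, "claw": 4.8},
  {"tx": -0.9, "ty": 2, "tz": 0, "yaw": 0, "claw": 4.8},
  {"tx": -0.5, "ty": 1.5, "tz": 0, "yaw": 0, "claw": 4.8},
  {"tx": 0, "ty": 0, "tz": 0, "yaw": 0, "claw": 4.8},
  {"tx": 0, "ty": 0, "tz": 0, "yaw": 0, "claw": 4.8},
  {"tx": 0, "ty": 0, "tz": -1, "yaw": 0, "claw": 4.8},
  {"tx": 0, "ty": 0, "tz": -2, "yaw": 0, "claw": 4.8},
  {"tx": 0, "ty": 0, "tz": -2, "yaw": 0, "claw": 4.8},
  {"tx": 0, "ty": 0, "tz": -1, "yaw": 0, "claw": 4.8},
  {"tx": 0, "ty": 0, "tz": -0.5, "yaw": 0, "claw": 4.8},
  {"tx": 0, "ty": 0, "tz": 0, "yaw": 0, "claw": 4.8},
  {"tx": 0, "ty": 0, "tz": 0, "yaw": 0, "claw": 4.8},
])

```text
time_s: 19.1
position: [0.5264, 0.2299, 0.0719]
tool_rot: [[0.0, 1.0, 0.001], [1.0, -0.0, 0.0], [0.0, 0.001, -1.0]]
ft_force: [0.6, 0.3, 0.7]
grip_width: 0.0531
gripper_force: 31.8
```

>>> servo_tool([
  {"tx": 0, "ty": 0, "tz": -0.8, "yaw": 0, "claw": 4.8},
  {"tx": 0, "ty": 0, "tz": -0.8, "yaw": 0, "claw": 4.8},
  {"tx": 0, "ty": 0, "tz": -0.4, "yaw": 0, "claw": 4.8},
  {"tx": 0, "ty": 0, "tz": -0.2, "yaw": 0, "claw": 4.8},
  {"tx": 0, "ty": 0, "tz": -0.2, "yaw": 0, "claw": 4.8},
  {"tx": 0, "ty": 0, "tz": -0.1, "yaw": 0, "claw": 4.8},
  {"tx": 0, "ty": 0, "tz": 0, "yaw": 0, "claw": 4.8},
  {"tx": 0, "ty": 0, "tz": 0, "yaw": 0, "claw": 4.8},
])

```text
time_s: 19.9
position: [0.5261, 0.2301, 0.0475]
tool_rot: [[-0.0, 1.0, 0.001], [1.0, 0.0, 0.0], [0.0, 0.001, -1.0]]
ft_force: [-3.1, -2.3, 9.3]
grip_width: 0.0531
gripper_force: 32.1
```

Set down. I'll release it gently, rise, back away and check.

>>> servo_tool([
  {"tx": 0, "ty": 0, "tz": 0, "yaw": 0, "claw": 5.3},
  {"tx": 0, "ty": 0, "tz": 0, "yaw": 0, "claw": 5.6},
  {"tx": 0, "ty": 0, "tz": 0, "yaw": 0, "claw": 6.2},
  {"tx": 0, "ty": 0, "tz": 0, "yaw": 0, "claw": 6.7},
  {"tx": 0, "ty": 0, "tz": 0, "yaw": 0, "claw": 6.7},
  {"tx": 0, "ty": 0, "tz": 0, "yaw": 0, "claw": 6.7},
  {"tx": 0, "ty": 0, "tz": 1, "yaw": 0, "claw": 6.7},
  {"tx": 0, "ty": 0, "tz": 2, "yaw": 0, "claw": 6.7},
  {"tx": 0, "ty": 0, "tz": 3, "yaw": 0, "claw": 6.7},
  {"tx": 0, "ty": 0, "tz": 3, "yaw": 0, "claw": 6.7},
  {"tx": 0, "ty": -1, "tz": 3, "yaw": 0, "claw": 6.7},
  {"tx": 0, "ty": -3, "tz": 3, "yaw": 0, "claw": 6.7},
  {"tx": 0, "ty": -3, "tz": 3, "yaw": 0, "claw": 6.7},
  {"tx": 0, "ty": -1, "tz": 0, "yaw": 0, "claw": 6.7},
  {"tx": 0, "ty": 0, "tz": 0, "yaw": 0, "claw": 6.7},
  {"tx": 0, "ty": 0, "tz": 0, "yaw": 0, "claw": 6.7},
])

```text
time_s: 21.5
position: [0.5255, 0.1504, 0.2256]
tool_rot: [[0.0, 1.0, -0.002], [1.0, -0.0, 0.0], [0.0, -0.002, -1.0]]
ft_force: [0.3, -0.2, -0.0]
grip_width: 0.0669
gripper_force: 0.0
```

```bash
python3 - <<'E'
from h import *
from scipy.optimize import least_squares
snap('scene','scene4');snap('wrist','wrist4');snap('side','side4')
G=dict(mg=(.4425,.212),mw=(.526,.2298),mb=(.6085,.2475),ww=(.635,-.1285),wg=(.487,-.225),wb=(.601,-.2415))
for n,g in G.items():
    g=np.array(g)
    for k in('wrist4','scene4','side4'):
        P=cloud(load(k)).reshape(-1,3); z=.01 if n[0]=='m' else 0
        Q=P[(P[:,2]>.042+z)&(P[:,2]<.056+z)&(np.hypot(*(P[:,:2]-g).T)<.042)][:,:2]
        if len(Q)<30: continue
        r=least_squares(lambda c:np.maximum(abs(np.hypot(*(Q-c).T)-.025)-.002,0),g,loss='soft_l1',f_scale=.001)
        print(n,k,(r.x*1e3).round(1))
a=cv2.imread('pics/scene4.png'); b=cv2.resize(a[130:360,200:460],None,fx=1.5,fy=1.5);w=cv2.imread('pics/wrist4.png')
w=cv2.resize(w,(400,250)); o=np.zeros((345,800,3),'uint8'); o[:,:390]=b; o[:250,400:]=w
cv2.imwrite('pics/c4.png',o)
E
```

```text
mg wrist4 [442.3 211.9]
mg scene4 [441.4 212.6]
mg side4 [442.3 210.4]
mw wrist4 [525.3 229.6]
mw scene4 [524.8 230.4]
mw side4 [525.8 227.9]
mb wrist4 [606.7 247.1]
mb scene4 [606.5 247.8]
mb side4 [607.4 245.5]
ww scene4 [ 634.4 -127.9]
ww side4 [ 636.  -130.3]
wg scene4 [ 485.9 -224. ]
wg side4 [ 487.6 -226.4]
wb scene4 [ 600.4 -240.4]
wb side4 [ 601.6 -242.9]
```

View pics/c4.png

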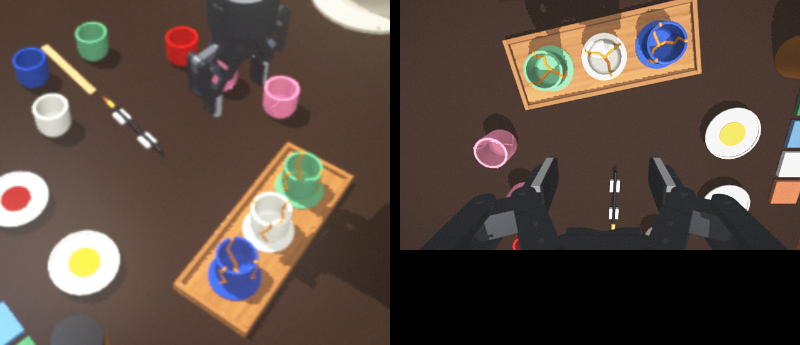

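All three stand on their own colours within about 2 mm of centre. The sound cups haven't moved.

```bash
python3 -c "
from rig import env
print(env.close_job())"
```

```text
the job is handed in; nothing more can be done
None
```

The job is handed in: each mended cup stands upright and released on the felt disc of its own colour, within about 2 mm of centre by camera measurement, and the three sound cups stayed where they were; no verdict was returned.

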